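Open the latched gate of a card-drying rack

TASK

Open the wooden drying rack: press its thumb paddle down to lift the gravity latch bar out of its catch and, keeping it lifted, swing the gate open by its pull until it stands about square to the rack or further, then let go. Work the latch gently by feel, never forcing it against its stop or against the catch, swing the gate without flinging it, and leave the other things on the table and in the rack where they are.

Things in the scene. Friction and masses are not known exactly. Their poses are not given: they have to be found in the camera images.
- rack: Open-topped slatted case of pale wood, fixed to the table, 360 mm wide (y), 200 mm deep, 210 mm high, with pressing boards inside. Origin: centre of its underside; +x to its back, +y to the gate's hinge side, z up. The gate is on its -x side, towards the robot; shut, the gate's outer face is the plane x = -118 mm of this frame.
- gate (a joint): Gate angle, rad: 0 shut, grows as it opens towards the robot, 1.57 square to the rack, stops at 1.85. Latched, it has 0.01 to 0.02 rad of play; past 0.1 the bar is clear of the catch and the paddle need not be held. Light hinge friction (0.06 N m): it stays where left. The gate is 270 mm wide, 0.8 kg; with the latch it sweeps 340 mm about the hinge.
- gate_hinge (a point): Point on the gate's upright hinge axis, NOMINALLY 115 mm above the table, in the outer face of the shut gate at its +y edge (x -118, y 136 mm in the rack's frame). Axes as the rack's; it does not turn with the gate. Gate, latch and catch are screwed on together through slots and truly hang up to 9 mm higher or lower than these points say (fixed in a run, not measured).
- gate_pull (a point): Where the middle of the gate's pull is while SHUT (rack's axes): a level steel bar, 10 mm thick, nominally 212 mm above the table, parallel to the gate, 62 mm out from its outer face, 151 mm from the hinge along the gate, 100 mm long, with an arm at each end back to the gate. Between bar and gate is an opening of 57 x 90 mm, open above, over the thumb paddle.
- paddle (a point): Where the middle of the thumb paddle's top is while the gate is SHUT (rack's axes): a level steel plate, 44 mm along the gate, reaching from 8 to 86 mm out of its face, 5 mm thick, carried by the latch under the pull. NOMINAL height 191 mm above the table; the true one is up to 9 mm higher or lower and has to be felt.
- latch_pivot (a point): NOMINAL pivot pin (12 mm) of the latch, on the SHUT gate's face, 182 mm up, 70 mm from the paddle's middle to the free edge; same height error. Paddle and bar (8 x 18 mm, reaching 94 mm to a ball end past the gate's edge) are one rocker. Pressing takes 3 to 6 N; the bar is free at 0.22 rad (14 to 16 mm of paddle travel), a hard stop comes at 0.28 rad (17 to 20 mm). Let go, the bar drops level.
- catch_lip (a point): NOMINAL middle of the top of the catch's upright steel lip (8 x 10 mm) on the rack's frame beside the gate, 188 mm above the table, same height error. 20 to 28 mm in front of the frame's face. The latch bar hangs behind it, its lower edge 15 mm below the lip's top, and must be lifted over it, 75 mm from the pivot, before the gate can swing.
- bowl: White ceramic bowl, 160 mm across, 100 mm high, stands left of the rack. Origin: centre of the underside.
- saucer: White saucer, 110 mm across, 18 mm high, right front of the rack. Origin: centre of the underside.
- brush: Paint brush lying on the table, right front of the rack. Origin under its middle.
- paste_jar: Closed jar, 64 mm across, 90 mm high, right of the rack. Origin: centre of the underside.
- tin: Bare metal tin, 68 mm across, 60 mm high, left of the rack. Origin: centre of the underside.
- weight: Brass paperweight, 60 mm across, 42 mm high, on the boards inside the rack. Origin: centre of the underside.

How it is judged:
By the outcome, as a careful person would: the job done as asked, in the order asked, and still so for the second after the job is handed in, with the robot touching nothing.
It also fails if it takes over 50 s, if anything falls off the work surface, if the arm or the gripper's body presses on something with over 40 N, if the wrist force passes 120 N, or if a joint passes its speed limit or range.

ROBOT

A 7-joint arm with a two-finger parallel gripper is mounted at the origin on the work surface. World frame = base frame: x ahead of the robot, y to its left, z up, the work surface at z = 0. Lengths are in m, angles in degrees, forces in N, time in s.
With the tool pointing down it reaches from about 0.425 to 0.925 m from the base axis. Payload 6.8 kg.
Tool frame: the origin (TCP) lies at the very end of the fingers, on their centre line; the grasp point (between the pads) lies 19 mm behind it (arm.grip_depth is the distance from the TCP to the grasp point, in m); z points along the fingers, y is the direction in which the jaws open and shut (so a half turn about z gives the same grasp; the last joint's range is limited). The gripper opens to 88 mm and grips with 3 to 60 N. Pads are 20 mm wide; open, the fingers measure 115 mm over their backs; the gripper's body (75 mm by 178 mm) begins 61 mm behind the grasp point.
Start: joints at [67.431, 27.33, 1.283, 89.118, -0.659, 63.558, -4.761], TCP at [0.19, -0.648, 0.223] pointing down, gripper open.
Joint ranges: [-169.35, 169.35], [-19.33, 120.38], [-80.79, 83.38], [13.8, 139.57], [-78.32, 258.32], [9.67, 109.79], [-169.56, 169.56]. Speed limits (degrees/s): [136.94, 136.94, 180, 180, 180, 180, 180].

INTERFACE

Orientations are given as a 3x3 rotation matrix whose columns are the frame's x, y, z axes.
In Python, from workcell import arm, viewer, finish_job gives the robot as it stands. The module is installed in compiled form; this text tells all that it offers.
- The arm moves only by the tool servo_tool, never from a script. Its argument "motion" is a list that holds one entry, the list of rows, each a list of 4 numbers: the shift along the tool's x, y, z in mm, then the turn about the tool's z in rad. In form: [[[x, y, z, spin], ...]]. A call has exactly 8 rows; each row shifts and turns the pose as measured when the row begins, along the tool's axes as they then stand; what a row does not reach is not made up. A row lasts 1/12 s, in which the tool goes at most 41.7 mm and 7.16 degrees, less where a joint would pass 70% of its speed; a pose out of reach is approached as far as the arm can. A call is refused whole if a number of a shift passes 41.7 or a number of a turn 0.125, either way. A call with a gripper value outside its range is refused whole. "fingers" is the opening, from 0 (shut) to 1 (fully open), set as the call begins (left out, the last holds). The fingers move at their own pace and stop on an object; "newtons" is the grip in N (left out, the last holds). Time passes only in rows, so rows that do not move let the fingers close, or fill a call up. It gives the time, the measured TCP pose, the force and the opening at its end, in the units of the state.
- arm.read_state(): the state, without advancing time (a new reading comes with each control period).
- viewer.camera(name): name is "scene" or "top" or "wrist"; returns the picture (420x560x3 uint8, red, green, blue); there is no depth.
- viewer.camera_info(name): a dict with "mtx" (3x3 intrinsics, pixels), "k1" (the pictures are not rectified: a ray, as slopes to the right and down, at radius r is drawn at 1 + k1 r^2 times it, then the intrinsics apply), "rvec" (rotation vector, rad) and "tvec" (3), from world to camera coordinates, as OpenCV has them; the wrist camera has in their place "T_tool_cam" (4x4, takes a point from camera to tool coordinates, whose origin is the TCP and whose axes are the flange's). Camera axes: x right, y down, z forward; pixel columns grow to the right and rows downward; lengths in m; the calibration is good to about 2 mm. A picture is of the moment at which its call begins: read the wrist's pose just before it. camera_info takes no time and is no camera call.
- finish_job(): hands the job in, once; it reports no verdict.
The state is a dict: "clock": time; "qpos": joint angles; "joint_vel": joint speeds; "effort": joint torques, N m; "position": TCP position; "orientation": TCP orientation; "ft_force": force on the tool from outside, world axes, zero at the start; "wrist_torque": the same for the moment, N m; "grip_width": opening from 0.0 (shut) to 1.0 (fully open).
Only numpy, scipy, OpenCV 4.12 (cv2) and the standard library are available. Lean on these libraries where they do the work, as an engineer would, in place of code of your own. Each camera call takes 0.05 s, during which the arm holds its last target. There are 200 camera calls.

## Working session

There is one attempt and no reset: what is moved stays moved. The work goes in short steps, Python scripts to look and compute and a tool call to move; the robot and the scene stay as the last step left them, time stands still between calls to the robot, and variables do not carry over. Pictures are saved under pics/ and viewed, about 8 in all and at most 12, crops included, and the job is handed in when it is done.

Besides the shell and the picture viewer there is one more tool, called after "Emit:" as a command line: name --argument value ..., lists and objects as JSON in quotes. servo_tool: Moves the arm, as the interface text tells. Its arguments: {"type":"object","properties":{"motion":{"type":"array","items":{"type":"array","items":{"type":"array","items":{"type":"number"}}}},"fingers":{"type":"number"},"newtons":{"type":"number"}},"required":["motion"]}

```bash
mkdir -p pics; python3 - <<'E'
from workcell import arm, viewer
import cv2,numpy as np
s=arm.read_state();print(s['clock'],s['position'],np.round(s['orientation'],3).tolist(),s['ft_force'],s['grip_width'])
for n in('scene','top'):
    cv2.imwrite(f'pics/{n}0.png',viewer.camera(n)[:,:,::-1]);print(n,viewer.camera_info(n))
print(viewer.camera_info('wrist'))
E
```

```text
0.0 [ 0.19008698 -0.64704516  0.22168107] [[0.959, 0.282, -0.001], [0.282, -0.959, 0.002], [-0.0, -0.002, -1.0]] [-0.09742947  0.33001693  0.79938488] 0.9966241219231623
scene {'mtx': array([[494.77529788,   0.        , 282.20101146],
       [  0.        , 494.77529788, 205.95860255],
       [  0.        ,   0.        ,   1.        ]]), 'k1': -0.14560873652177975, 'rvec': array([ 1.12430672,  2.35938062, -1.01491   ]), 'tvec': array([ 0.39384036, -0.15888372,  1.66925529])}
top {'mtx': array([[453.93152209,   0.        , 284.53016548],
       [  0.        , 453.93152209, 207.53630316],
       [  0.        ,   0.        ,   1.        ]]), 'k1': -0.03751041075770131, 'rvec': array([ 2.16016592, -2.17623286,  0.11334539]), 'tvec': array([-0.06308205,  0.57037349,  1.42745921])}
{'mtx': array([[303.37634574,   0.        , 279.18209915],
       [  0.        , 303.37634574, 206.84650298],
       [  0.        ,   0.        ,   1.        ]]), 'k1': -0.02401077473595809, 'T_tool_cam': array([[-5.67976504e-04, -9.52355171e-01, -3.04990666e-01,
         8.48042568e-02],
       [ 9.99999823e-01, -4.87398625e-04, -3.40337639e-04,
        -2.24567052e-04],
       [ 1.75470279e-04, -3.04990806e-01,  9.52355279e-01,
        -1.63047907e-01],
       [ 0.00000000e+00,  0.00000000e+00,  0.00000000e+00,
         1.00000000e+00]])}
```

View pics/scene0.png

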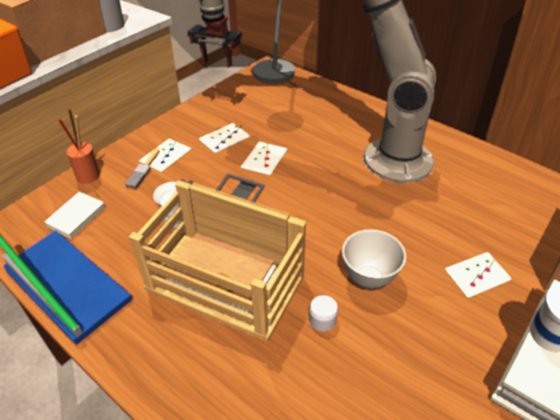

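View pics/top0.png

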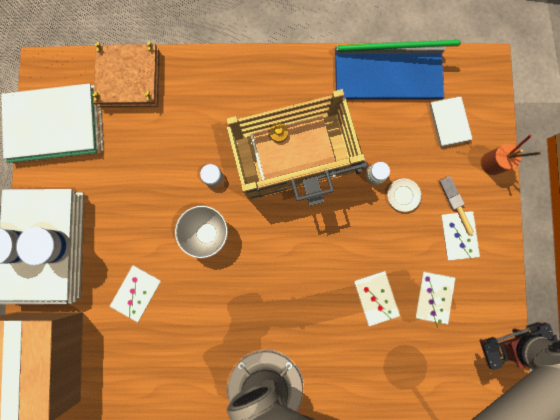

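The top view shows the rack at about (295,145), turned some 12°, with the pull and paddle at (315,187). The bowl is at (201,232), tin (211,175), jar (378,174), saucer (404,195). I'll zoom in on the rack for the corners.

```bash
python3 - <<'E'
import cv2
i=cv2.imread('pics/top0.png')[80:215,220:400]
cv2.imwrite('pics/crop.png',cv2.resize(i,None,fx=4.4,fy=4.4,interpolation=cv2.INTER_CUBIC))
E
```

```text
(no output)
```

View pics/crop.png

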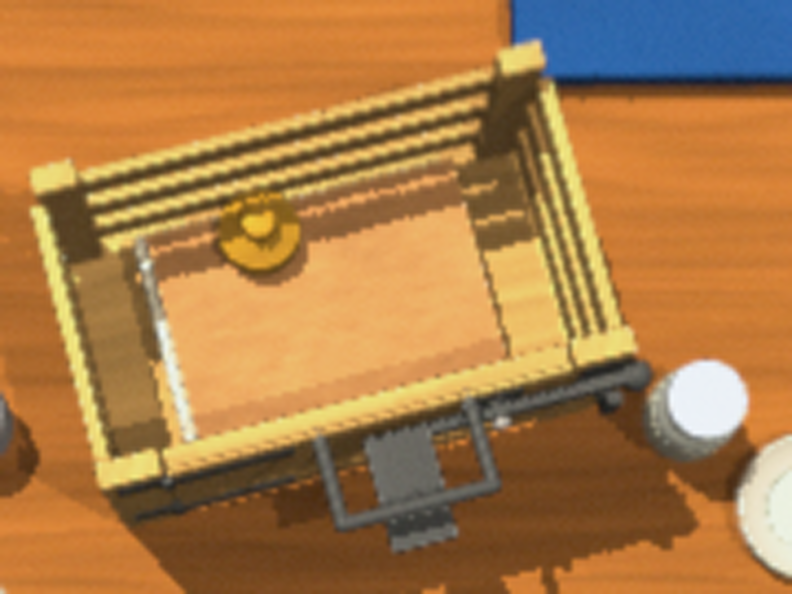

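The zoom shows the posts' outer top corners at crop (32,170), (541,40), (636,350) and (103,490). The pull bar runs from (340,525) to (497,488), the paddle tip ends at about (423,543), and the catch lip is near (610,402).

```bash
cat >h.py <<'E'
from workcell import arm, viewer
import cv2,numpy as np
def ray(n,uv):
    c=viewer.camera_info(n);K=c['mtx'];d=np.array([c['k1'],0,0,0,0.])
    p=cv2.undistortPoints(np.array([[uv]],float),K,d)[0,0]
    R=cv2.Rodrigues(c['rvec'])[0];return -R.T@c['tvec'],R.T@np.r_[p,1]
def onz(n,uv,z):
    o,d=ray(n,uv);return o+d*(z-o[2])/d[2]
E
python3 - <<'E'
from h import *
f=lambda u,v,z:onz('top',(220+(u+.5)/4.4-.5,80+(v+.5)/4.4-.5),z)
C=dict(BL=f(32,170,.21),BR=f(541,40,.21),FR=f(636,350,.21),FL=f(103,490,.21))
for k,v in C.items():print(k,v.round(4))
n=lambda a,b:np.linalg.norm(C[a]-C[b]).round(4)
print(n('BL','BR'),n('FL','FR'),n('BL','FL'),n('BR','FR'))
a,b=f(340,525,.212),f(497,488,.212);print('pull',a,b,(a+b)/2)
ang=lambda p,q:np.degrees(np.arctan2(-(p-q)[0],(p-q)[1]))
print(ang(C['BL'],C['BR']),ang(C['FL'],C['FR']),ang(a,b))
th=np.radians(ang(C['BL'],C['BR'])*.5+ang(C['FL'],C['FR'])*.5)
R=np.array([[np.cos(th),-np.sin(th)],[np.sin(th),np.cos(th)]])
ctr=sum(C.values())[:2]/4;print('ctr',ctr,np.degrees(th))
T=lambda x,y:ctr+R@[x,y]
print('pull pred',T(-.18,-.015),'hinge',T(-.118,.136),'pivot',T(-.118,-.085))
for k,z,u,v in[('jar',.09,707,397),('ball',.182,640,377),('paddle tip',.186,423,543)]:
  p=f(u,v,z);print(k,p,R.T@(p[:2]-ctr))
E
```

```text
BL [0.8104 0.0967 0.21  ]
BR [ 0.8962 -0.238   0.21  ]
FR [ 0.6879 -0.2949  0.21  ]
FL [0.5989 0.0496 0.21  ]
0.3455 0.3558 0.2167 0.216
pull [ 0.57493245 -0.10207437  0.212     ] [ 0.59807511 -0.20290511  0.212     ] [ 0.58650378 -0.15248974  0.212     ]
14.373778896127995 14.474378780432863 12.926634481788188
ctr [ 0.74835906 -0.09662717] 14.424078838280428
pull pred [ 0.57776938 -0.1559918 ] hinge [0.60020141 0.00569248] pivot [ 0.65525183 -0.20834129]
jar [ 0.67923724 -0.36590141  0.09      ] [-0.13401838 -0.24356829]
ball [ 0.67564874 -0.30207432  0.182     ] [-0.12159464 -0.18085924]
paddle tip [ 0.56592619 -0.15678446  0.186     ] [-0.19166732 -0.01281758]
```

Emit:
servo_tool --motion '[[[0, 0, -35, 0], [0, 0, -35, 0], [33, -22, 0, 0], [33, -22, 0, 0], [33, -22, 0, 0], [33, -22, 0, 0], [33, -22, 0, 0], [33, -22, 0, 0]]]' --fingers 0 --newtons 20

```text
clock: 0.77
position: [0.3379, -0.4649, 0.2899]
orientation: [[0.965, 0.262, -0.009], [0.262, -0.965, 0.005], [-0.007, -0.007, -1.0]]
ft_force: [0.4, -0.4, -0.2]
grip_width: 0.432
```

Emit:
servo_tool --motion '[[[33, -22, 0, 0.02], [33, -22, 0, 0.02], [33, -22, 0, 0], [33, -22, 0, 0], [33, -22, 0, 0], [33, -22, 0, 0], [33, -22, 0, 0], [0, 0, 0, 0]]]'

```text
clock: 1.43
position: [0.5373, -0.2403, 0.2875]
orientation: [[0.973, 0.231, -0.01], [0.232, -0.973, 0.011], [-0.007, -0.012, -1.0]]
ft_force: [0.1, 1.6, 0.8]
grip_width: 0.005
```

Emit:
servo_tool --motion '[[[25, -20, 0, 0], [25, -20, 0, 0], [20, -18, 0, 0], [12, -10, 0, 0], [6, -5, 0, -0.01], [0, 0, 0, 0], [0, 0, 0, 0], [0, 0, 0, 0]]]'

```text
clock: 2.1
position: [0.6064, -0.1445, 0.2837]
orientation: [[0.969, 0.246, -0.017], [0.246, -0.969, 0.012], [-0.014, -0.016, -1.0]]
ft_force: [0.4, 0.1, -0.7]
grip_width: 0.005
```

```bash
python3 - <<'E'
from h import *
s=arm.read_state();R=np.array(s['orientation']);print(s['position'],np.degrees(np.arctan2(R[1,0],R[0,0])),s['ft_force'])
im=viewer.camera('wrist')
cv2.imwrite('pics/w1.png',cv2.resize(im[:,:,::-1],(800,600)))
# predicted pixels of model points
th=np.radians(14);A=np.array([[np.cos(th),-np.sin(th)],[np.sin(th),np.cos(th)]])
c=viewer.camera_info('wrist');T=np.eye(4);T[:3,:3]=R;T[:3,3]=s['position'];W=np.linalg.inv(T@c['T_tool_cam'])
for k,x,y,z in[('barL',-.18,.035,.212),('barR',-.18,-.065,.212),('padtipL',-.204,.007,.191),('padtipR',-.204,-.037,.191),('lip',-.124,-.16,.188)]:
  P=np.r_[np.array([.7571,-.0944])+A@[x,y],z]
  u=cv2.projectPoints(P[None],cv2.Rodrigues(W[:3,:3])[0],W[:3,3],c['mtx'],np.array([c['k1'],0,0,0,0.]))[0].ravel();print(k,(u*800/560).round(1))
E
```

```text
[ 0.60640527 -0.14446482  0.28366721] 14.255931607184811 [ 0.44715483  0.13382615 -0.67328463]
barL [321.7 343.4]
barR [490.8 345. ]
padtipL [372.1 363.7]
padtipR [439.3 364.4]
lip [647.6 244.5]
```

View pics/w1.png

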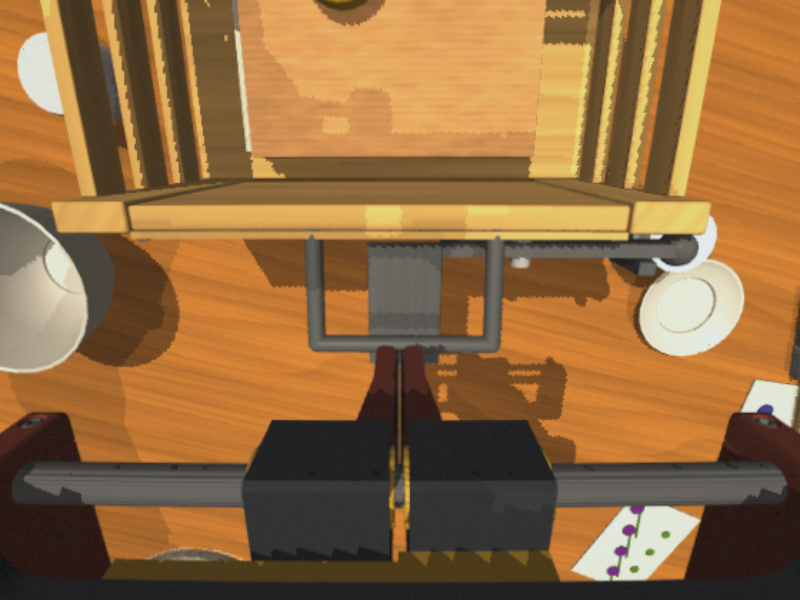

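The wrist view shows the bar at row 344, columns 313–497, and the paddle at columns 369–440. Both agree with the prediction, and the apparent size hints that it hangs high. Next I'll descend into the opening.

Emit:
servo_tool --motion '[[[1, 3, 10, 0], [0, 0, 15, 0], [0, 0, 15, 0], [0, 0, 10, 0], [0, 0, 8, 0], [0, 0, 4, 0], [0, 0, 0, 0], [0, 0, 0, 0]]]'

```text
clock: 2.82
position: [0.6053, -0.1566, 0.2184]
orientation: [[0.972, 0.233, -0.014], [0.233, -0.972, 0.008], [-0.012, -0.011, -1.0]]
ft_force: [-0.0, 0.5, 0.8]
grip_width: 0.006
```

Emit:
servo_tool --motion '[[[0, 0, 3, 0], [0, 0, 2, 0], [0, 0, 2, 0], [0, 0, 2, 0], [0, 0, 2, 0], [0, 0, 2, 0], [0, 0, 0, 0], [0, 0, 0, 0]]]'

```text
clock: 3.48
position: [0.6055, -0.157, 0.2052]
orientation: [[0.972, 0.233, -0.012], [0.233, -0.972, 0.007], [-0.01, -0.01, -1.0]]
ft_force: [-0.2, -0.7, 0.6]
grip_width: 0.005
```

Emit:
servo_tool --motion '[[[1, -4, 0, 0], [1, -3, 0, 0], [0, -2, 0, 0], [0, 0, 0, 0], [0, 0, 0, 0], [0, 0, 0, 0], [0, 0, 0, 0], [0, 0, 0, 0]]]'

```text
clock: 4.15
position: [0.6053, -0.1462, 0.2056]
orientation: [[0.972, 0.234, -0.012], [0.234, -0.972, 0.007], [-0.01, -0.01, -1.0]]
ft_force: [-0.5, 0.5, 0.2]
grip_width: 0.009
```

Emit:
servo_tool --motion '[[[0, 0, 1, 0], [0, 0, 1, 0], [0, 0, 1, 0], [0, 0, 0, 0], [0, 0, 1, 0], [0, 0, 0, 0], [0, 0, 0, 0], [0, 0, 0, 0]]]'

```text
clock: 4.82
position: [0.6051, -0.1467, 0.2009]
orientation: [[0.972, 0.233, -0.013], [0.233, -0.972, 0.007], [-0.011, -0.01, -1.0]]
ft_force: [0.4, -0.2, -0.9]
grip_width: 0.005
```

Emit:
servo_tool --motion '[[[0, 0, 1, 0], [0, 0, 1, 0], [0, 0, 0, 0], [0, 0, 0, 0], [0, 0, 0, 0], [0, 0, 0, 0], [0, 0, 0, 0], [0, 0, 0, 0]]]'

```text
clock: 5.48
position: [0.6052, -0.1467, 0.1988]
orientation: [[0.972, 0.233, -0.012], [0.233, -0.972, 0.007], [-0.011, -0.009, -1.0]]
ft_force: [-0.5, -0.9, 0.5]
grip_width: 0.008
```

Emit:
servo_tool --motion '[[[0, 0, 1, 0], [0, 0, 1, 0], [0, 0, 0, 0], [0, 0, 0, 0], [0, 0, 0, 0], [0, 0, 0, 0], [0, 0, 0, 0], [0, 0, 0, 0]]]'

```text
clock: 6.15
position: [0.6054, -0.1467, 0.1971]
orientation: [[0.972, 0.233, -0.012], [0.233, -0.972, 0.007], [-0.01, -0.009, -1.0]]
ft_force: [-0.6, -0.5, 1.4]
grip_width: 0.005
```

Emit:
servo_tool --motion '[[[0, 0, 1, 0], [0, 0, 0, 0], [0, 0, 0, 0], [0, 0, 0, 0], [0, 0, 0, 0], [0, 0, 0, 0], [0, 0, 0, 0], [0, 0, 0, 0]]]'

```text
clock: 6.82
position: [0.6061, -0.1467, 0.1971]
orientation: [[0.972, 0.233, -0.01], [0.233, -0.972, 0.006], [-0.008, -0.008, -1.0]]
ft_force: [-0.2, -1.0, 1.6]
grip_width: 0.005
```

Emit:
servo_tool --motion '[[[0, 0, 1, 0], [0, 0, 0, 0], [0, 0, 0, 0], [0, 0, 0, 0], [0, 0, 0, 0], [0, 0, 0, 0], [0, 0, 0, 0], [0, 0, 0, 0]]]'

```text
clock: 7.48
position: [0.6064, -0.1467, 0.1963]
orientation: [[0.972, 0.233, -0.009], [0.233, -0.972, 0.006], [-0.007, -0.008, -1.0]]
ft_force: [-0.7, 0.7, 2.5]
grip_width: 0.007
```

Emit:
servo_tool --motion '[[[0, 0, 1, 0], [0, 0, 0, 0], [0, 0, 0, 0], [0, 0, 0, 0], [0, 0, 0, 0], [0, 0, 0, 0], [0, 0, 0, 0], [0, 0, 0, 0]]]'

```text
clock: 8.15
position: [0.6066, -0.1466, 0.1955]
orientation: [[0.972, 0.234, -0.009], [0.234, -0.972, 0.006], [-0.007, -0.008, -1.0]]
ft_force: [0.3, 0.7, 1.8]
grip_width: 0.009
```

Contact is at z ≈ 0.197, so everything hangs about 6 mm high. Next I'll press about 13–14 mm, watching the force.

Emit:
servo_tool --motion '[[[0, 0, 1.5, 0], [0, 0, 1.5, 0], [0, 0, 1.5, 0], [0, 0, 1.5, 0], [0, 0, 1.5, 0], [0, 0, 0, 0], [0, 0, 0, 0], [0, 0, 0, 0]]]'

```text
clock: 8.82
position: [0.6069, -0.1462, 0.1873]
orientation: [[0.972, 0.234, -0.008], [0.234, -0.972, 0.007], [-0.006, -0.008, -1.0]]
ft_force: [0.2, 0.3, 2.6]
grip_width: 0.005
```

Emit:
servo_tool --motion '[[[0, 0, 1.5, 0], [0, 0, 1, 0], [0, 0, 0.5, 0], [0, 0, 0, 0], [0, 0, 0, 0], [0, 0, 0, 0], [0, 0, 0, 0], [0, 0, 0, 0]]]'

```text
clock: 9.48
position: [0.607, -0.1463, 0.1842]
orientation: [[0.972, 0.234, -0.007], [0.234, -0.972, 0.006], [-0.006, -0.008, -1.0]]
ft_force: [0.3, 0.5, 2.9]
grip_width: 0.005
```

Emit:
servo_tool --motion '[[[0, 0, 1, 0], [0, 0, 0, 0], [0, 0, 0, 0], [0, 0, 0, 0], [0, 0, 0, 0], [0, 0, 0, 0], [0, 0, 0, 0], [0, 0, 0, 0]]]'

```text
clock: 10.15
position: [0.6071, -0.1464, 0.1831]
orientation: [[0.972, 0.234, -0.007], [0.234, -0.972, 0.006], [-0.006, -0.008, -1.0]]
ft_force: [-0.2, -0.9, 2.9]
grip_width: 0.003
```

```bash
python3 - <<'E'
from h import *
im=viewer.camera('wrist')[:,:,::-1]
cv2.imwrite('pics/w2.png',cv2.resize(im[120:330,200:560],(800,467),interpolation=cv2.INTER_CUBIC))
E
```

```text
(no output)
```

View pics/w2.png

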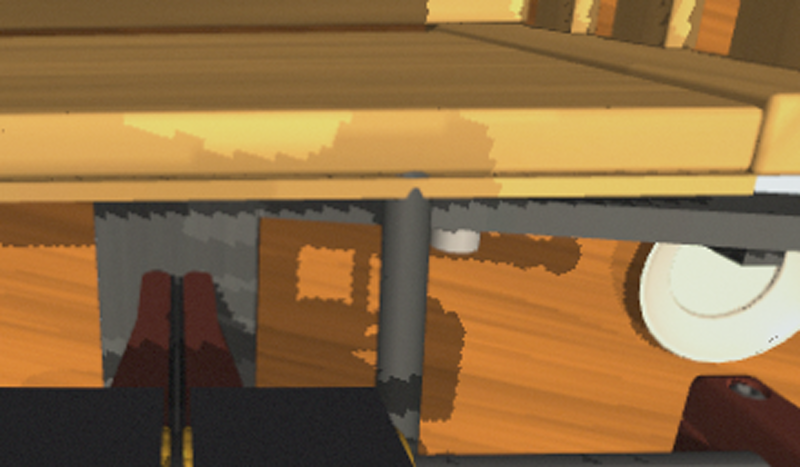

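The fingertips sit centred on the paddle (x≈179 against 98–257), 19 mm wide, and the bar is visibly tilted up at the right. I'll press 1 mm more to mid-window, then draw outward onto the bar.

Emit:
servo_tool --motion '[[[0, 0, 1.2, 0], [0, 0, 0, 0], [-1.5, 0, 0, 0], [-1.5, 0, 0, 0], [-1.5, 0, 0, 0], [0, 0, 0, 0], [0, 0, 0, 0], [0, 0, 0, 0]]]'

```text
clock: 10.87
position: [0.6025, -0.1464, 0.1818]
orientation: [[0.972, 0.234, -0.007], [0.234, -0.972, 0.008], [-0.005, -0.009, -1.0]]
ft_force: [-0.4, 0.8, 2.9]
grip_width: 0.0
```

Emit:
servo_tool --motion '[[[-1, 0, 0, 0], [-1, 0, 0, 0], [-1, 0, 0, 0], [0, 0, 0, 0], [0, 0, 0, 0], [0, 0, 0, 0], [0, 0, 0, 0], [0, 0, 0, 0]]]'

```text
clock: 11.53
position: [0.5995, -0.1463, 0.1818]
orientation: [[0.972, 0.235, -0.006], [0.235, -0.972, 0.008], [-0.004, -0.01, -1.0]]
ft_force: [0.6, 1.5, 2.5]
grip_width: 0.0
```

Emit:
servo_tool --motion '[[[-1, 0, 0, 0], [-1, 0, 0, 0], [-1, 0, 0, 0], [-1, 0, 0, 0], [0, 0, 0, 0], [0, 0, 0, 0], [0, 0, 0, 0], [0, 0, 0, 0]]]'

```text
clock: 12.2
position: [0.5954, -0.1461, 0.1818]
orientation: [[0.972, 0.236, -0.006], [0.236, -0.972, 0.01], [-0.004, -0.011, -1.0]]
ft_force: [-0.3, 1.4, 2.7]
grip_width: 0.003
```

Emit:
servo_tool --motion '[[[-1, 0, 0, 0], [-1, 0, 0, 0], [-1, 0, 0, 0], [-1, 0, 0, 0], [0, 0, 0, 0], [0, 0, 0, 0], [0, 0, 0, 0], [0, 0, 0, 0]]]'

```text
clock: 12.87
position: [0.5914, -0.146, 0.1819]
orientation: [[0.972, 0.237, -0.006], [0.237, -0.972, 0.011], [-0.003, -0.012, -1.0]]
ft_force: [0.6, 2.2, 3.3]
grip_width: 0.001
```

```bash
python3 - <<'E'
from h import *
im=viewer.camera('wrist')[:,:,::-1]
cv2.imwrite('pics/w3.png',cv2.resize(im[90:330,60:560],(800,384),interpolation=cv2.INTER_CUBIC))
E
```

```text
(no output)
```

View pics/w3.png

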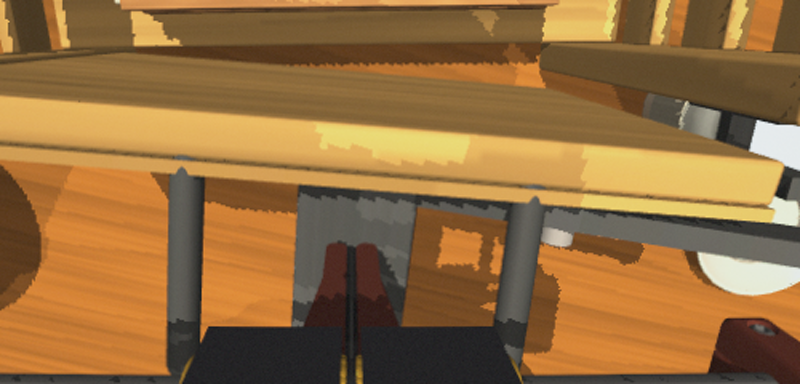

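The gate is clear of the frame, with the right end swung out about 0.07 rad and the bar still raised. I'll keep swinging along the arc with the paddle held.

Emit:
servo_tool --motion '[[[-3, -1, 0, 0.03], [-4, -1.5, 0, 0.035], [-4.5, -1.5, 0, 0.035], [-4.5, -1.5, 0, 0.035], [-4.5, -1.5, 0, 0.035], [-4.5, -1.5, 0, 0.035], [-4, -1, 0, 0.03], [-2, -0.5, 0, 0.01]]]'

```text
clock: 13.58
position: [0.5602, -0.1404, 0.1822]
orientation: [[1.0, -0.018, -0.002], [-0.018, -1.0, 0.011], [-0.002, -0.01, -1.0]]
ft_force: [2.3, 2.7, 1.8]
grip_width: 0.003
```

```bash
cat >>h.py <<'E'
def gate():
    s=arm.read_state();H=np.array([.6097,.0091]);p=np.array(s['position'][:2])-H;R=np.array(s['orientation'])
    a=np.degrees(np.arctan2(p[1],p[0]));phi=(-93.3-a)%360
    print(s['clock'],s['position'],'r',np.hypot(*p),'phi deg',phi,'tool',14-np.degrees(np.arctan2(R[1,0],R[0,0])),s['ft_force'])
E
python3 -c "from h import *;gate()"
```

```text
13.5833 [ 0.56021459 -0.14040438  0.18221003] r 0.157481318157202 phi deg 15.014357014835753 tool 15.030989983942279 [2.25046222 2.66844255 1.79620471]
```

Gate at 15°, well past the catch. I'll ease off the paddle, letting the bar drop level, and go on around the arc.

Emit:
servo_tool --motion '[[[-5, -1.6, -3, 0.035], [-5, -1.6, -3, 0.035], [-5, -1.6, -3, 0.035], [-5, -1.6, -3, 0.035], [-6, -1.9, -3, 0.04], [-6, -1.9, -2, 0.04], [-6, -1.9, 0, 0.04], [-6, -1.9, 0, 0.04]]]'

```text
clock: 14.25
position: [0.5183, -0.1242, 0.1989]
orientation: [[0.946, -0.325, -0.001], [-0.325, -0.946, 0.006], [-0.003, -0.005, -1.0]]
ft_force: [1.3, 0.9, -0.4]
grip_width: 0.008
```

```bash
python3 -c "from h import *;gate()"
```

```text
14.25 [ 0.51834883 -0.12417093  0.1989259 ] r 0.16157405608010153 phi deg 31.128866462267098 tool 32.958997212209624 [ 1.26105626  0.91046795 -0.36074937]
```

Emit:
servo_tool --motion '[[[-6.5, -2.6, 0, 0.035], [-6.5, -2.6, 0, 0.04], [-6.5, -2.6, 0, 0.04], [-6.5, -2.6, 0, 0.04], [-6.5, -2.6, 0, 0.04], [-6.5, -2.6, 0, 0.04], [-6.5, -2.6, 0, 0.04], [-6.5, -2.6, 0, 0.04]]]'

```text
clock: 14.92
position: [0.4774, -0.0908, 0.1968]
orientation: [[0.786, -0.619, -0.005], [-0.619, -0.786, -0.005], [-0.001, 0.007, -1.0]]
ft_force: [-0.4, 0.1, 1.5]
grip_width: 0.007
```

```bash
python3 -c "from h import *;gate()"
```

```text
14.9167 [ 0.47737445 -0.09080265  0.19684413] r 0.16580286718262827 phi deg 49.64806224438807 tool 52.22277145925954 [-0.36083935  0.09093541  1.45321237]
```

Emit:
servo_tool --motion '[[[-6, -4, -0.3, 0.03], [-6, -4, -0.3, 0.03], [-6, -4, -0.3, 0.035], [-6, -4, 0, 0.035], [-6, -4, 0, 0.035], [-6, -4, 0, 0.035], [-6, -4, 0, 0.035], [-6, -4, 0, 0.035]]]'

```text
clock: 15.58
position: [0.4582, -0.0463, 0.1951]
orientation: [[0.574, -0.819, -0.02], [-0.819, -0.574, -0.02], [0.005, 0.028, -1.0]]
ft_force: [-2.7, -1.4, 2.5]
grip_width: 0.004
```

```bash
python3 -c "from h import *;gate()"
```

```text
15.5833 [ 0.45815677 -0.0463472   0.19506403] r 0.161368343559147 phi deg 66.60325023060288 tool 68.97374827935515 [-2.65285565 -1.4328839   2.50086143]
```

Emit:
servo_tool --motion '[[[-5, -2.5, -1.5, 0.03], [-5.5, -2.5, -1.5, 0.03], [-5.5, -2.5, -1, 0.03], [-5.5, -2.5, -0.5, 0.03], [-5.5, -2.5, -0.5, 0.03], [-5, -2, -0.5, 0.03], [-4, -2, 0, 0.03], [-3, -1, 0, 0.02]]]'

```text
clock: 16.25
position: [0.4498, -0.0127, 0.1968]
orientation: [[0.356, -0.934, -0.031], [-0.934, -0.355, -0.032], [0.019, 0.04, -0.999]]
ft_force: [0.4, -0.0, 1.3]
grip_width: 0.007
```

```bash
python3 - <<'E'
from h import *
gate();s=arm.read_state();print(np.round(s['qpos'],1))
cv2.imwrite('pics/w4.png',viewer.camera('wrist')[:,:,::-1]);cv2.imwrite('pics/t4.png',cv2.resize(viewer.camera('top')[80:400,100:460,::-1],None,fx=1.8,fy=1.8))
E
```

```text
16.25 [ 0.44975384 -0.01272199  0.19676849] r 0.16142791904772882 phi deg 78.93091329036427 tool 83.13285353203975 [ 0.4166826  -0.00272073  1.2728108 ]
[  -3.1    9.    -5.   118.8    2.9   54.2 -168.9]
```

View pics/w4.png

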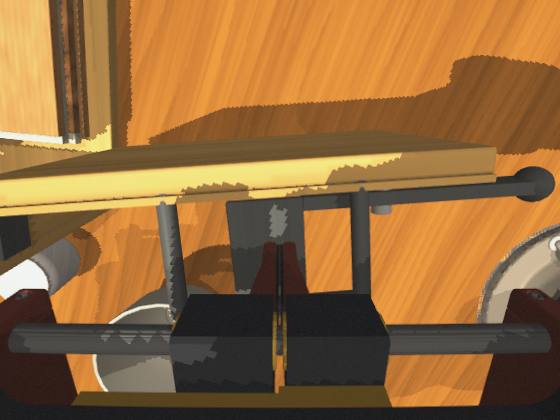

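Wrist view: the gate is near 79°, lagging the tool by about 4°, with the finger mid-opening and the bowl below the pull on the left. Joint 7 is near its limit (-168.9), so from here I must spin back. First I'll check the bowl clearance.

```bash
python3 - <<'E'
from h import *
th=np.radians(14);R=np.array([[np.cos(th),-np.sin(th)],[np.sin(th),np.cos(th)]])
for z,u in((.1,(201,232)),(0.,(206,233))):
  p=onz('top',u,z)[:2];print(p,R.T@(p-[.7571,-.0944]))
E
```

```text
[0.48962865 0.18734679] [-0.19136559  0.33808489]
[0.49140601 0.1893447 ] [-0.18915769  0.33959346]
```

View pics/t4.png

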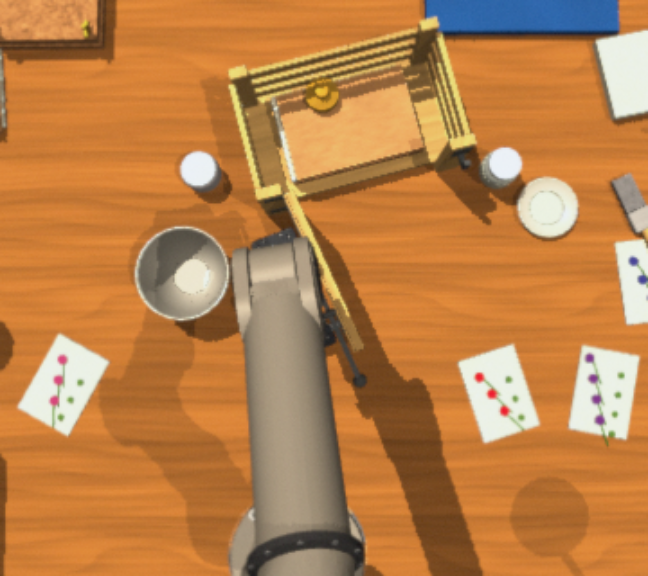

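Top view: the gate is at about 80°, the bowl rim is about 12 cm clear of the gate's final plane, and jar, tin and saucer are unmoved. Next I'll continue to about 95°, spinning back slightly.

Emit:
servo_tool --motion '[[[-4, -1.2, -0.5, -0.03], [-4.5, -1.5, -0.5, -0.03], [-5, -1.5, -0.5, -0.02], [-5, -2, -0.5, -0.02], [-5, -2, 0, -0.02], [-4.5, -2, 0, -0.02], [-4, -2, 0, -0.02], [-2, -1, 0, 0]]]'

```text
clock: 17.02
position: [0.4466, 0.0246, 0.1975]
orientation: [[0.518, -0.855, -0.031], [-0.855, -0.517, -0.035], [0.014, 0.044, -0.999]]
ft_force: [-0.9, -0.5, 0.5]
grip_width: 0.003
```

```bash
python3 -c "
from h import *
gate();print(np.round(arm.read_state()['qpos'],1),arm.read_state()['orientation'])"
```

```text
17.0167 [0.44659022 0.02464107 0.19749436] r 0.16384847814030448 phi deg 92.14270207312677 tool 72.78379647067999 [-0.93263017 -0.4631284   0.48977161]
[  -5.3    9.    -7.8  118.8    3.4   54.5 -163.8] [[ 0.51821898 -0.8546949  -0.03075252]
 [-0.85513537 -0.51723224 -0.03484677]
 [ 0.01387717  0.04435582 -0.99891941]]
```

Emit:
servo_tool --motion '[[[-4, -3, 0, -0.01], [-4, -3, 0, -0.01], [-4, -3, 0, -0.01], [-2, -1.5, 0, 0], [0, 0, 0, 0], [0, 0, 0, 0], [2, 1.5, 0, 0], [3, 2, 0, 0]]]'

```text
clock: 17.68
position: [0.4474, 0.0394, 0.1967]
orientation: [[0.549, -0.835, -0.032], [-0.836, -0.548, -0.034], [0.011, 0.046, -0.999]]
ft_force: [-0.1, -0.3, 0.1]
grip_width: 0.008
```

Emit:
servo_tool --motion '[[[2, 1.5, 0, 0], [0, 0, 0, 0], [0, 0, 0, 0], [0, 0, -4, 0], [0, 0, -8, 0], [0, 0, -12, 0], [0, 0, -12, 0], [0, 0, 0, 0]]]'

```text
clock: 18.35
position: [0.4477, 0.0358, 0.2355]
orientation: [[0.546, -0.837, -0.034], [-0.838, -0.545, -0.035], [0.011, 0.048, -0.999]]
ft_force: [0.4, 0.8, 0.2]
grip_width: 0.004
```

```bash
python3 -c "
from h import *
gate();print(np.round(arm.read_state()['qpos'],1))
cv2.imwrite('pics/w5.png',viewer.camera('wrist')[:,:,::-1])"
```

```text
18.35 [0.44771788 0.03575756 0.23545598] r 0.16416100080566054 phi deg 96.04545452007329 tool 70.90474680447477 [0.43559928 0.80411658 0.23598249]
[  -5.9    6.7   -8.4  115.9    2.8   59.9 -162.6]
```

View pics/w5.png

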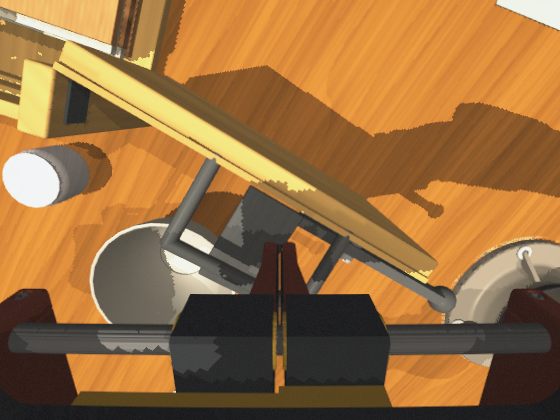

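The gate now stands at about 97–100°, and the fingers are above the pull. I'll withdraw upward.

Emit:
servo_tool --motion '[[[0, 0, -15, 0], [0, 0, -20, 0], [0, 0, -20, 0], [0, 0, -20, 0], [0, 0, -10, 0], [0, 0, 0, 0], [0, 0, 0, 0], [0, 0, 0, 0]]]'

```text
clock: 19.07
position: [0.4478, 0.0385, 0.3186]
orientation: [[0.547, -0.836, -0.041], [-0.837, -0.545, -0.037], [0.008, 0.055, -0.998]]
ft_force: [0.1, -0.2, -0.2]
grip_width: 0.009
```

```bash
python3 -c "
from h import *
gate()
cv2.imwrite('pics/t6.png',cv2.resize(viewer.camera('top')[80:400,100:460,::-1],None,fx=1.8,fy=1.8))"
```

```text
19.0667 [0.44780189 0.03845084 0.31861132] r 0.16453714221797636 phi deg 96.97566324288726 tool 70.86483667105006 [ 0.09291941 -0.17234856 -0.20295426]
```

View pics/t6.png

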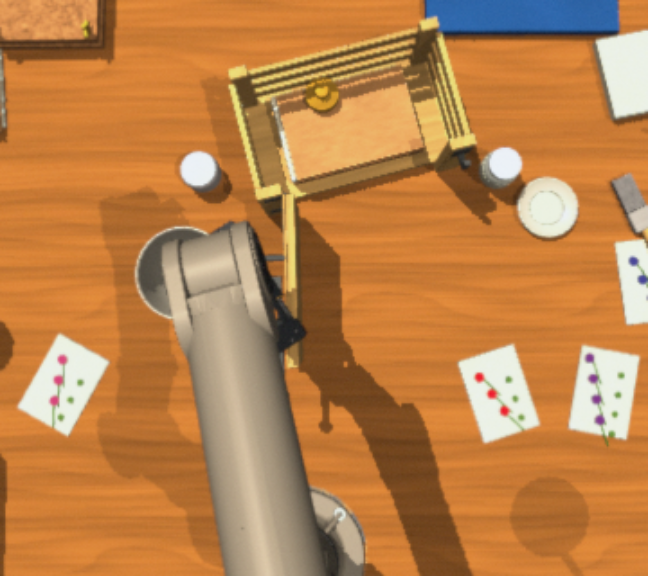

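Top view: the gate runs from (290,197) to (293,365), roughly 100° open and past square. Everything else is where it was, and the arm is clear with about zero force.

```bash
python3 -c "
from workcell import finish_job
print(finish_job())"
```

```text
the job is handed in; nothing more can be done
None
```

The gate is open past square and the job is handed in. The clock read 19.1 s at the last move.

- **Latch:** I felt the paddle at about z = 0.197 m, some 6 mm above nominal. I pressed it about 15 mm with the closed fingertips; readings stayed near 3 N and showed no sign of the stop.
- **Swing:** With the paddle held, I drew the gate out by the inside of its pull. Past 15° I eased off the paddle and carried the gate round slowly. I then backed off the bar and lifted clear.
- **Last checks:** Wrist force was about zero and the fingers were about 95 mm above the pull. In the top view the jar, tin, saucer, brush and weight were where they had been. The bowl was partly hidden by the arm, but its visible edge had not moved.
- **Disagreement:** The gate angle came out at 97° from the tool position, about 100° from the wrist picture and about 103° from the top picture. All are past square and short of the 106° stop.
- **Near-limit:** Joint 7 came within 0.7° of its range limit late in the swing, at -168.9° against -169.56°. I turned the wrist back for the rest.

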